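Weigh the tub of board offcuts on the hand scale

TASK

Take the hand scale from its blue stand, hook it under the wire bail of the yellow tub of offcuts and lift slowly until the tub hangs just clear of the bench, about a centimetre and less than 2 cm, keeping it hanging still there for a second or two so that its weight can be read. Then carry it low, never more than 3 cm off the bench, lower it gently onto the green mat so that it stands near the middle of it, unhook, and hang the scale back upright in its stand. Touch the tub only with the scale's hook, never jerk or press it with the scale (the scale is overloaded at 10 N), and leave the other things alone.

Things in the scene. Friction and masses are not known exactly. Their poses are not given: they have to be found in the camera images.
- scale_grip (a point): Centre of the hand scale's orange grip, to be grasped from above: 20 mm thick along x, 36 mm wide along y, 56 mm tall. It stands on a steel cross bar (26 x 96 x 8 mm) whose underside is 38 mm below this point. Scale 0.21 kg. Axes: z up, x = the way the hook's mouth opens, y along the cross bar.
- scale: The hand scale; origin under the middle of its cross bar, axes as scale_grip. Below the bar a black case 22 x 50 x 70 mm (x, y, z), white face and red pointer on +x. Out of the case's underside hangs the steel hook on a spring of 90 N/m with 80 mm of travel: the load pulls the hook down and the pointer with it.
- hook_seat (a point): Lowest point of the hook, top of its 6 mm wire, where a load hangs; straight below scale_grip, 171 mm unloaded. Mouth opens to +x: tip 15 mm ahead, its top 17 mm above the seat; shank 14 mm behind, bending forward over the seat 40 to 52 mm above it. Wire reaches 6 mm below the seat. A 6 mm bar enters from +x with its centre 25 to 38 mm above the seat. Axes as the scale's.
- stand_top (a point): Fixed stand of the scale: point midway between the tops of its two blue cheeks, 155 mm above the bench. The scale's cross bar lies across them, underside at this height, x of scale along x of stand. Cheeks 60 mm apart along y, 14 mm thick, 46 mm long, with 7 mm ridges at the ends of their tops: 5 mm of play each way in x and y. Scale goes out and in straight up and down.
- tub_mid (a point): Centre of the yellow tub, half-way up its walls, 24 mm above its underside; tub 90 x 90 mm, 48 mm tall, open, filled with board offcuts to about 40 mm, 0.22 to 0.6 kg (unknown). Axes: z up, bail in its y-z plane.
- bail_top (a point): Peak of the tub's rigid wire bail (centre line of the 6 mm wire), 95 mm above the tub's underside and centred over it. The bail is an inverted V in the tub's y-z plane, falling to 66 mm above the underside at y = +-47 mm, then upright down both sides. The hook goes under it along the tub's x axis.
- mat: Green mat fixed to the bench, 180 x 180 mm, 3 mm thick; origin under its centre.
- empty_tub: empty grey tray without a bail, 90 x 90 x 35 mm, a bystander; origin under its centre
- solder_reel: blue reel, 64 mm across, 40 mm tall, a bystander; origin under its centre
- flux: amber bottle, 48 mm across, 110 mm tall, a bystander; origin under its centre
- screwdriver: screwdriver lying on the bench, a bystander; origin near its middle
- board: bare copper board, 70 x 100 x 4 mm, lying flat, a bystander; origin under its centre
- mug: blue mug, 76 mm across, 90 mm tall, a bystander; origin under its centre
Things that resemble listed ones, but are neither listed nor needed, are in the scene too. Of the things that look like the part that bears tub_mid, take the one that is nearest to the robot's base at the start. What is shaped like the part that bears stand_top but pink is not meant.

How it is judged (in metres and radians):
On the way, in this order (a step that is already met when the one before it is completed fails the run):
1. the tub hangs on the scale 4 to 19 mm clear of the bench and still (under 30 mm/s), near upright, for 1 s (height (world z) of tub_mid between 0.028 and 0.043 m and linear speed of tub below 0.03 m/s and angle between tub_mid's own z axis and vertical below 0.15 rad and contact force between scale and tub above 1 N), for 1 s.
2. the tub stands on the mat, unhooked (horizontal distance between tub_mid and mat below 0.055 m and height (world z) of tub_mid between 0.0255 and 0.03 m and contact force between scale and tub below 0.1 N), for 0.2 s.
At the end, for the whole second after the job is handed in: The tub stands upright, still and unhooked on the green mat, its centre within 40 mm of the mat's along each mat axis; the scale hangs upright and still in its stand, bar flat on both cheeks (grip centre within 9 mm sideways and 34 to 42 mm above the cheek tops) (x of tub_mid in the frame of mat between -0.04 and 0.04 m and y of tub_mid in the frame of mat between -0.04 and 0.04 m and height (world z) of tub_mid between 0.0255 and 0.03 m and angle between tub_mid's own z axis and vertical below 0.05 rad and linear speed of each of tub, scale below 0.02 m/s and x of scale_grip in the frame of stand_top between -0.009 and 0.009 m and y of scale_grip in the frame of stand_top between -0.009 and 0.009 m and z of scale_grip in the frame of stand_top between 0.034 and 0.042 m and angle between scale_grip's own z axis and vertical below 0.1 rad and contact force between scale and tub below 0.1 N); the robot touches nothing.
It fails at once if the scale and the tub press on one another with more than 10 N (jerked, or the hook pushed against it) (contact force between scale and tub above 10 N).
It fails at once if the tub is more than 30 mm above the bench, or tips by more than 0.35 rad (height (world z) of tub_mid above 0.054 m or angle between tub_mid's own z axis and vertical above 0.35 rad).
It fails at once if the fingers or the arm touch the tub (contact force between any of the fingers, the arm and tub above 0.3 N).
It fails at once if the tub is set down on the mat with more than 25 N (contact force between tub and mat above 25 N).
It fails at once if a bystander is moved by more than 15 mm (distance of any of empty_tub, solder_reel, flux, screwdriver, board, mug from where it was at the start of the episode above 0.015 m).
It also fails if it takes over 72 s, if anything falls off the work surface, if the arm or the gripper's body presses on something with over 40 N, if the wrist force passes 120 N, or if a joint passes its speed limit or range.

ROBOT

A 7-joint arm with a two-finger parallel gripper is mounted at the origin on the work surface. World frame = base frame: x ahead of the robot, y to its left, z up, the work surface at z = 0. Lengths are in mm, angles in rad, forces in N, time in s.
With the tool pointing down it reaches from about 425 to 925 mm from the base axis. Payload 6.8 kg.
Tool frame: the origin (TCP) lies at the very end of the fingers, on their centre line; the grasp point (between the pads) lies behind it (grip_depth is the z of the grasp point in the tool frame, in mm); z points along the fingers, y is the line along which they close (so a half turn about z gives the same grasp; the last joint's range is limited). The gripper opens to 88 mm and grips with 3 to 60 N. Pads are 20 mm wide; open, the fingers measure 115 mm over their backs; the gripper's body (75 mm by 178 mm) begins 61 mm behind the grasp point.
Start: joints at [-1.263, 0.477, 0.022, 1.555, -0.011, 1.109, -0.083], TCP at [272.645, 617.505, 222.664] pointing down, gripper open.
Joint ranges: [-2.96, 2.96], [-0.34, 2.1], [-1.41, 1.46], [0.24, 2.44], [-1.37, 4.51], [0.17, 1.92], [-2.96, 2.96]. Speed limits (rad/s): [2.39, 2.39, 3.14, 3.14, 3.14, 3.14, 3.14].

INTERFACE

Orientations are given as a rotation vector (axis times angle).
In Python, from bench import get_obs, grab_frame, finish_job, grip_depth gives the robot as it stands.
- The arm moves only by the tool arm_command, never from a script. Its argument "increments" is a list of rows, each an object with "dp": the shift along the world's x, y, z in units of 20 mm (1.0 is 20 mm), a list of three; "delta_rot": the turn, a rotation vector about the world's x, y, z in units of 0.08 rad (1.0 is 0.08 rad), a list of three; "fingers": the closure, from -1 (fully open) to 1 (shut). In form: [{"dp": [tx, ty, tz], "delta_rot": [wx, wy, wz], "fingers": fingers}, ...]. A call has 1 to 5 rows; each row shifts and turns the commanded pose from where the row before left it; what a row does not reach is not made up. A row lasts 1/8 s, in which the tool goes at most 62.5 mm and 10.7 degrees, less where a joint would pass 70% of its speed; a pose out of reach is approached as far as the arm can. A call with a number of a shift or a turn outside -1 to 1 is refused whole. A call with a gripper value outside its range is refused whole. The fingers move at their own pace and stop on an object; "newtons" is the grip in N (left out, the last holds). Time passes only in rows, so rows that do not move let the fingers close. It gives the time, the measured TCP pose, the force, the opening and the grip force at its end, in the units of the state.
- get_obs(): the state, without advancing time (a new reading comes with each control period).
- grab_frame(name): name is "scene" or "top"; returns a dict with "img" (420x560x3 uint8, blue, green, red), "range_z" (420x560 float32, mm along the optical axis (not along the pixel's ray), 0 where there is no reading), "fx", "fy", "cx", "cy" (pixels), "dist_coeffs" ([k1, k2, p1, p2, k3] as OpenCV has them; the pictures are not rectified), "xyz" and "rotation" of the camera in the world. Camera axes: x right, y down, z forward; pixel columns grow to the right and rows downward; lengths in mm; the calibration is good to about 2 mm. A picture is of the moment at which its call begins.
- finish_job(): hands the job in; it is judged then, once.
The state is a dict: "time": time; "joint_positions": joint angles; "qd": joint speeds; "effort": joint torques, N m; "eef_pos": TCP position; "eef_rot": TCP orientation; "ft_force": force on the tool from outside, world axes, zero at the start; "moment": the same for the moment, N m; "finger_gap": opening from 0.0 (shut) to 1.0 (fully open); "grasp_force": force on a finger pad.
Only numpy, scipy, OpenCV 4.12 (cv2) and the standard library are available. Lean on these libraries where they do the work, as an engineer would, in place of code of your own. Each camera call takes 0.05 s, during which the arm holds its last target. There are 200 camera calls.

## Working session

There is one attempt and no reset: what is moved stays moved. The work goes in short steps, Python scripts to look and compute and a tool call to move; the robot and the scene stay as the last step left them, time stands still between calls to the robot, and variables do not carry over. Pictures are saved under pics/ and viewed, at most 10 in all, crops included, and the job is handed in when it is done.

Besides the shell and the picture viewer there is one more tool, called after ">>>" as name([rows], argument=value, ...), one row to a line, values as JSON. arm_command: Moves the arm, as the interface text tells. Shifts and turns lie within -1 to 1; 1 stands for 20 mm of shift or 0.08 rad of turn. Its arguments: {"type":"object","properties":{"increments":{"type":"array","items":{"type":"object","properties":{"dp":{"type":"array","items":{"type":"number","minimum":-1,"maximum":1}},"delta_rot":{"type":"array","items":{"type":"number","minimum":-1,"maximum":1}},"fingers":{"type":"number"}}}},"newtons":{"type":"number"}},"required":["increments"]}

```bash
mkdir -p pics; cat > h.py <<'E'
import numpy as np, cv2, pickle
from bench import get_obs, grab_frame, finish_job, grip_depth
def snap(n):
    f=grab_frame(n); pickle.dump(f,open(f'{n}.pkl','wb')); return f
def load(n): return pickle.load(open(f'{n}.pkl','rb'))
def cloud(f):
    """world xyz for each pixel (420x560x3), nan where no reading"""
    K=np.array([[f['fx'],0,f['cx']],[0,f['fy'],f['cy']],[0,0,1.]])
    v,u=np.mgrid[:420,:560]
    p=cv2.undistortPoints(np.stack([u,v],-1).reshape(-1,1,2).astype(float),K,np.array(f['dist_coeffs'],float)).reshape(420,560,2)
    z=np.where(f['range_z']>0,f['range_z'],np.nan)
    c=np.dstack([p[...,0]*z,p[...,1]*z,z])
    R=np.array(f['rotation'],float)
    if R.size==3: R=cv2.Rodrigues(R)[0]
    return c@R.T+np.array(f['xyz'])
E
python3 - <<'E'
from h import *
o=get_obs(); print(o, grip_depth() if callable(grip_depth) else grip_depth)
for n in ('scene','top'):
    f=snap(n); print(n,f['xyz'],f['rotation'],f['fx'])
    cv2.imwrite(f'pics/{n}0.png',cv2.resize(f['img'],(800,600),interpolation=cv2.INTER_CUBIC))
E
```

```text
{'time': 0.0, 'joint_positions': array([-1.26308823,  0.47779137,  0.02235544,  1.55639478, -0.0115095 ,
        1.10931343, -0.08311291]), 'qd': array([ 4.87206718e-05, -8.07847970e-04,  1.29292695e-03, -5.62836821e-04,
        2.05172248e-03,  1.36147540e-03, -5.56675129e-04]), 'effort': array([ 9.18643491e-04, -5.82851565e+01,  1.53544944e+00, -2.72591794e+01,
       -5.42769616e-02,  1.70343270e-02,  1.41080800e-04]), 'eef_pos': array([272.4361304 , 616.94308853, 221.71181921]), 'eef_rot': array([-6.48418842e-01, -3.07370287e+00,  2.76829791e-03]), 'ft_force': array([-0.79857948,  1.14333443,  0.21762561]), 'moment': array([0.00045683, 0.02251254, 0.00386771]), 'grasp_force': 0.0, 'finger_gap': 0.9990868503863836} -18.700000000000003
scene [1579.66680703 -285.43280849 1099.56738293] [-1.90952196 -1.50163167  0.65959209] 504.90074534983734
top [ 439.12929373  -90.64246415 1395.00240862] [-2.20651329  2.14943361 -0.0862546 ] 543.3995163488482
```

View pics/scene0.png

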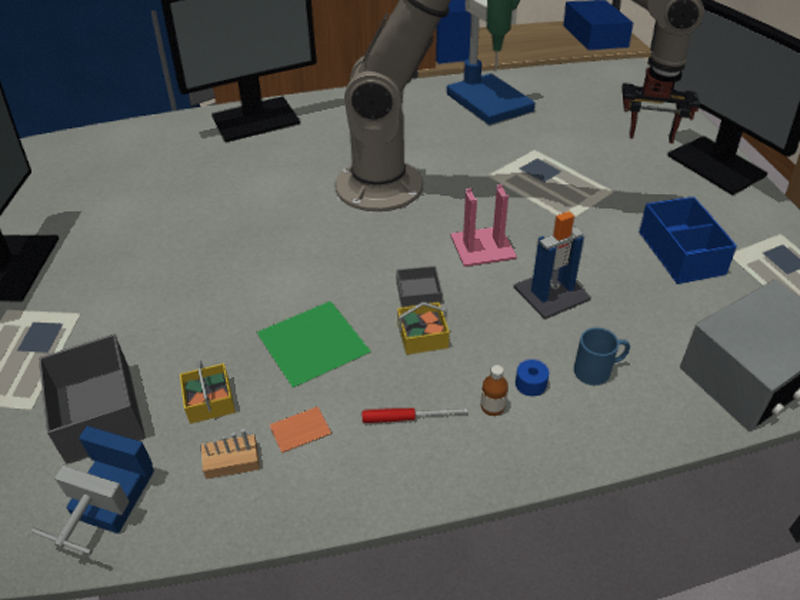

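View pics/top0.png

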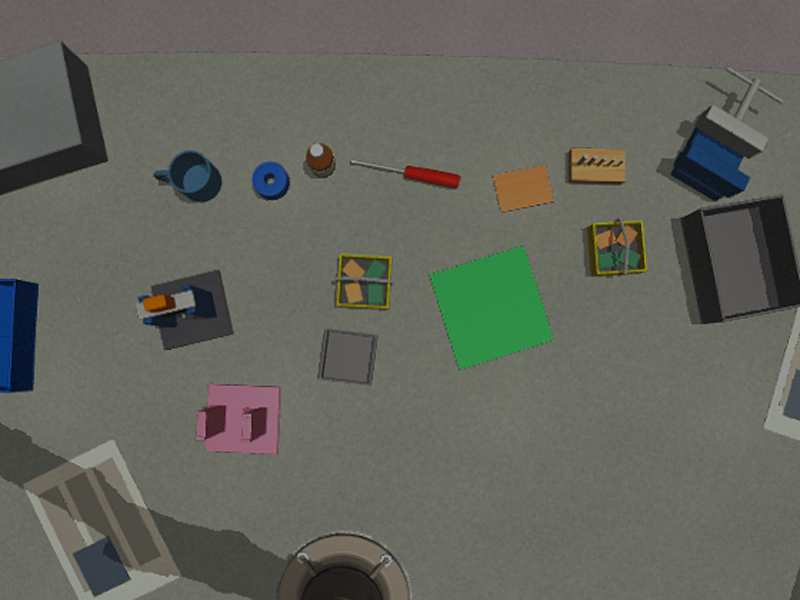

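The yellow tubs are at top-view (363,282) and (617,248). The first is nearer the base at (345,590), so it is the one to take. There are two stands: blue at (185,305) holding the orange grip, and pink at (243,420), which is not meant. Next: measure these and look at a close crop.

```bash
cat > m.py <<'E'
from h import *
def near(c,xy,r): return np.hypot(c[...,0]-xy[0],c[...,1]-xy[1])<r
def rect(P):
    (cx,cy),s,a=cv2.minAreaRect(P[:,:2].astype(np.float32)); return np.round([cx,cy,*s,a],1)
E
python3 - <<'E'
from m import *
for n in ('top','scene'):
    f=load(n); c=cloud(f); hsv=cv2.cvtColor(f['img'],cv2.COLOR_BGR2HSV); H,S,V=cv2.split(hsv); z=c[...,2]
    sc=560/800
    g=(H>50)&(H<75)&(S>150)&(V>80)&(z<15)
    k=cv2.connectedComponentsWithStats(g.astype(np.uint8)); i=1+np.argmax(k[2][1:,4]); P=c[k[1]==i]; print(n,'mat',rect(P),np.nanmedian(P[:,2]))
    o=(H>5)&(H<18)&(S>180)&(z>130)&(z<260); P=c[o]; print('grip',len(P),rect(P),P.min(0),P.max(0)); 
    t=P[P[:,2]>P[:,2].max()-8]; print('griptop',rect(t),t.mean(0))
    y=(H>22)&(H<34)&(S>130)&(z>5)&(z<70)
    k=cv2.connectedComponentsWithStats(cv2.dilate(y.astype(np.uint8),np.ones((3,3))))
    for i in range(1,k[0]):
        if k[2][i,4]>80:
            P=c[(k[1]==i)&y]; t=P[P[:,2]>40]; print('yellow',k[3][i]/sc,rect(P),'rim',rect(t),np.median(t[:,2]))
    if n=='top':
        gx=np.array([np.nanmean(c[300:308,128:134].reshape(-1,3),0)]);
        for px in [(150,300),(165,300),(190,300),(363,282),(340,281),(388,283)]:
            u,v=int(px[0]*sc),int(px[1]*sc); print(px,c[v,u].round(1))
f=load('scene'); a=cv2.resize(f['img'][140:225,355:420],(400,523),interpolation=cv2.INTER_CUBIC); b=cv2.resize(f['img'][200:255,270:325],(400,400),interpolation=cv2.INTER_CUBIC)
b=cv2.copyMakeBorder(b,0,123,0,0,cv2.BORDER_CONSTANT); cv2.imwrite('pics/crop1.png',np.hstack([a,b]))
E
```

```text
top mat [ 528.3 -251.9  177.7  179.5   19. ] 3.818120907862067
grip 201 [5.077e+02 2.978e+02 2.460e+01 5.200e+01 2.000e-01] [495.37553861 271.75765583 141.19867426] [520.04365435 323.81141672 226.69040021]
griptop [507.5 290.   18.1  34.5  17.8] [507.08125918 289.70832197 220.80176058]
yellow [598.76623377 247.85095857] [ 635.3 -453.1   92.2   54.9    3.5] rim [ 635.3 -450.3   91.9   49.3    3.3] 48.21207148241501
yellow [638.42271293 246.20099144] [ 639.  -501.2   89.9   37.8    4.4] rim [ 639.  -501.2   89.9   37.8    4.4] 48.73721244916044
yellow [363.90628979 281.30379424] [567.3 -23.4  90.2  96.3  88.5] rim [564.3 -23.3  90.1  90.5  88.4] 48.381774717200756
(150, 300) [510.6 298.8 216.2]
(165, 300) [511.  274.7 220.4]
(190, 300) [515.8 250.7 160.5]
(363, 282) [565.3 -20.9  26.9]
(340, 281) [562.7  18.6  70.3]
(388, 283) [565.9 -63.6   4.7]
scene mat [ 528.6 -252.8  186.8  177.8   18.9] 2.0524239516216767
grip 189 [511.8 286.9  24.1  38.1  20.7] [501.45624277 270.18482389 163.38860336] [528.18039158 307.08022392 222.440419  ]
griptop [512.  287.6  16.1  33.8  14.6] [512.41769998 288.85848846 217.41732386]
yellow [423.8778171  329.83423356] [547.3 -22.7  93.5 143.7  84.1] rim [568.5 -23.9  91.9  99.4  87.2] 45.01713681770161
yellow [206.01868256 393.80898695] [ 638.5 -474.4   98.3   89.7    4.3] rim [ 638.6 -474.3   97.7   90.     3.8] 45.64763680603562
```

View pics/crop1.png

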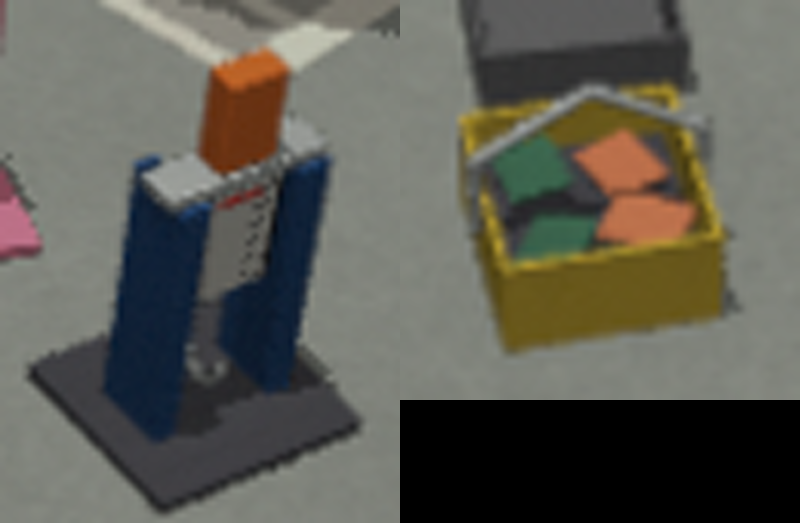

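The crop shows the orange grip on the blue stand, with the white face toward the camera, so the mouth opens to about +x. It also shows the yellow tub with its bail running along y. The choice holds. I'll refine the yaw and bail, then move.

```bash
python3 - <<'E'
from m import *
for n in ('top','scene'):
    f=load(n); c=cloud(f); H,S,V=cv2.split(cv2.cvtColor(f['img'],cv2.COLOR_BGR2HSV)); z=c[...,2]
    b=near(c,(510,289),75)&(z>152)&(z<172)&(S<70); print(n,'bar',b.sum(),rect(c[b]),c[b].mean(0))
    p=near(c,(510,270),130)&(z>-5)&(z<22)&(V<75)&(S<90); print('plate',p.sum(),rect(c[p]),np.median(c[p][:,2]))
    q=near(c,(566,-23),70)&(z>60)&(z<110)&(S<80); P=c[q]; print('bail',len(P),rect(P),P.mean(0),P[:,2].max())
    print(np.polyfit(P[:,1],P[:,0],1))
    t=near(c,(566,-23),60)&(H>22)&(H<34)&(S>130)&(z>38)&(z<60); P=c[t]; print('rim ext',np.percentile(P,[1,99],axis=0).round(1).tolist())
E
```

```text
top bar 267 [509.5 292.6  34.9  96.3  10.7] [507.51557549 285.24698615 163.19195235]
plate 1494 [505.5 304.2 121.8 162.   15.6] 10.447250378980016
bail 102 [564.  -23.   98.3   6.   88.8] [563.9400986  -23.62208866  83.4993479 ] 100.9339073773831
[2.67869973e-02 5.64572863e+02]
rim ext [[518.9, -68.8, 38.9], [610.2, 22.2, 54.6]]
scene bar 166 [507.1 289.7  36.9 102.3  10.4] [513.86718948 287.11410978 160.61879835]
plate 725 [510.  294.  122.6 143.2  14.2] 8.162759095462661
bail 71 [568.5 -24.   99.3  11.2  88.5] [566.965169   -28.10969669  79.97180598] 97.70391601477206
[2.27339883e-02 5.67604215e+02]
rim ext [[518.7, -70.5, 38.1], [613.1, 20.7, 52.8]]
```

>>> arm_command([
  {"dp":[0.6,-0.8,1],"delta_rot":[0,0,-0.5],"fingers":-1},
  {"dp":[0.6,-0.8,1],"delta_rot":[0,0,-0.5],"fingers":-1},
  {"dp":[0.6,-0.8,0.5],"delta_rot":[0,0,-0.5],"fingers":-1},
  {"dp":[0.6,-0.8,0],"delta_rot":[0,0,-0.5],"fingers":-1},
  {"dp":[0.6,-0.8,0],"delta_rot":[0,0,-0.5],"fingers":-1},
], newtons=40)

```text
time: 0.72
eef_pos: [333.5, 535.9, 272.4]
eef_rot: [-0.957, -2.992, 0.001]
ft_force: [-0.3, 0.2, -0.1]
finger_gap: 1.004
grasp_force: 0.0
```

>>> arm_command([
  {"dp":[0.6,-0.8,0],"delta_rot":[0,0,-0.5],"fingers":-1},
  {"dp":[0.6,-0.8,0],"delta_rot":[0,0,-0.5],"fingers":-1},
  {"dp":[0.6,-0.8,0],"delta_rot":[0,0,-0.5],"fingers":-1},
  {"dp":[0.6,-0.8,0],"delta_rot":[0,0,-0.5],"fingers":-1},
  {"dp":[0.6,-0.8,0],"delta_rot":[0,0,-0.5],"fingers":-1},
])

```text
time: 1.35
eef_pos: [393.4, 456.4, 272.6]
eef_rot: [-1.25, -2.882, -0.0]
ft_force: [0.2, 0.3, 0.5]
finger_gap: 0.999
grasp_force: 0.0
```

Scale yaw is about 15° and the grip is at (510, 289). The bail is centred at (566, -24), with the tub's yaw about -1.4°.

>>> arm_command([
  {"dp":[0.58,-0.84,0],"delta_rot":[0,0,-0.61],"fingers":-1},
  {"dp":[0.58,-0.84,0],"delta_rot":[0,0,-0.61],"fingers":-1},
  {"dp":[0.58,-0.84,0],"delta_rot":[0,0,-0.61],"fingers":-1},
  {"dp":[0.58,-0.84,0],"delta_rot":[0,0,-0.61],"fingers":-1},
  {"dp":[0.58,-0.84,0],"delta_rot":[0,0,-0.61],"fingers":-1},
])

```text
time: 1.98
eef_pos: [451.4, 372.4, 272.7]
eef_rot: [1.592, 2.708, 0.0]
ft_force: [-0.4, 0.2, 0.2]
finger_gap: 1.005
grasp_force: 0.0
```

>>> arm_command([
  {"dp":[0.58,-0.84,0],"delta_rot":[0,0,-0.61],"fingers":-1},
  {"dp":[0.58,-0.84,0],"delta_rot":[0,0,-0.61],"fingers":-1},
  {"dp":[0.58,-0.84,0],"delta_rot":[0,0,-0.61],"fingers":-1},
  {"dp":[0.58,-0.84,0],"delta_rot":[0,0,-0.61],"fingers":-1},
  {"dp":[0.58,-0.84,0],"delta_rot":[0,0,-0.61],"fingers":-1},
])

```text
time: 2.6
eef_pos: [509.4, 288.4, 272.7]
eef_rot: [1.91, 2.494, 0.0]
ft_force: [0.0, -0.5, -1.3]
finger_gap: 1.001
grasp_force: 0.0
```

>>> arm_command([
  {"dp":[0,0,0],"delta_rot":[0,0,0],"fingers":-1},
])

```text
time: 2.72
eef_pos: [509.9, 287.5, 272.8]
eef_rot: [1.911, 2.493, -0.0]
ft_force: [-0.1, -0.4, 0.7]
finger_gap: 1.0
grasp_force: 0.0
```

>>> arm_command([
  {"dp":[0,0.05,-0.98],"delta_rot":[0,0,0],"fingers":-1},
  {"dp":[0,0,-0.98],"delta_rot":[0,0,0],"fingers":-1},
  {"dp":[0,0,-0.98],"delta_rot":[0,0,0],"fingers":-1},
  {"dp":[0,0,-0.98],"delta_rot":[0,0,0],"fingers":-1},
  {"dp":[0,0,-0.98],"delta_rot":[0,0,0],"fingers":0.3},
], newtons=40)

```text
time: 3.35
eef_pos: [508.0, 291.6, 174.0]
eef_rot: [-1.903, -2.499, -0.0]
ft_force: [0.2, 0.7, -0.4]
finger_gap: 0.925
grasp_force: 0.0
```

>>> arm_command([
  {"dp":[0,0,0],"delta_rot":[0,0,0],"fingers":1},
  {"dp":[0,0,0],"delta_rot":[0,0,0],"fingers":1},
  {"dp":[0,0,0],"delta_rot":[0,0,0],"fingers":1},
  {"dp":[0,0,0],"delta_rot":[0,0,0],"fingers":1},
  {"dp":[0,0,0],"delta_rot":[0,0,0],"fingers":1},
])

```text
time: 3.98
eef_pos: [508.8, 290.6, 175.0]
eef_rot: [1.906, 2.497, 0.001]
ft_force: [-0.5, 0.2, -0.3]
finger_gap: 0.358
grasp_force: 0.0
```

>>> arm_command([
  {"dp":[0,0,0],"delta_rot":[0,0,0],"fingers":1},
  {"dp":[0,0,0],"delta_rot":[0,0,0],"fingers":1},
  {"dp":[0,0,0],"delta_rot":[0,0,0],"fingers":1},
])

```text
time: 4.35
eef_pos: [508.6, 290.5, 174.8]
eef_rot: [-1.906, -2.497, -0.0]
ft_force: [-0.7, -0.1, 0.2]
finger_gap: 0.222
grasp_force: 40.0
```

>>> arm_command([
  {"dp":[0,0,0.2],"delta_rot":[0,0,0],"fingers":1},
  {"dp":[0,0,0.5],"delta_rot":[0,0,0],"fingers":1},
  {"dp":[0,0,0.8],"delta_rot":[0,0,0],"fingers":1},
  {"dp":[0,0,1],"delta_rot":[0,0,0],"fingers":1},
  {"dp":[0,0,1],"delta_rot":[0,0,0],"fingers":1},
])

```text
time: 4.97
eef_pos: [508.9, 290.5, 246.4]
eef_rot: [1.906, 2.497, 0.001]
ft_force: [0.5, -0.1, -2.4]
finger_gap: 0.229
grasp_force: 40.0
```

>>> arm_command([
  {"dp":[0,0,1],"delta_rot":[0,0,0],"fingers":1},
  {"dp":[0,0,1],"delta_rot":[0,0,0],"fingers":1},
  {"dp":[0,0,1],"delta_rot":[0,0,0],"fingers":1},
  {"dp":[0,0,1],"delta_rot":[0,0,0],"fingers":1},
  {"dp":[0,0,0.5],"delta_rot":[0,0,0],"fingers":1},
])

```text
time: 5.6
eef_pos: [509.1, 290.6, 336.8]
eef_rot: [1.906, 2.497, 0.004]
ft_force: [-0.1, 0.1, -2.1]
finger_gap: 0.224
grasp_force: 40.0
```

>>> arm_command([
  {"dp":[0,0,0],"delta_rot":[0,0,0],"fingers":1},
  {"dp":[0,0,0],"delta_rot":[0,0,0],"fingers":1},
])

```text
time: 5.85
eef_pos: [508.2, 290.3, 334.0]
eef_rot: [-1.906, -2.497, 0.002]
ft_force: [0.1, -0.5, -3.7]
finger_gap: 0.224
grasp_force: 40.0
```

```bash
python3 - <<'E'
from h import *
f=snap('scene'); cv2.imwrite('pics/s2.png',cv2.resize(f['img'][60:240,330:480],(500,600),interpolation=cv2.INTER_CUBIC)); print(get_obs()['ft_force'],get_obs()['eef_pos'])
E
```

```text
[-0.41143785  0.16070216 -2.0087742 ] [508.20147016 290.27751993 333.79869924]
```

View pics/s2.png

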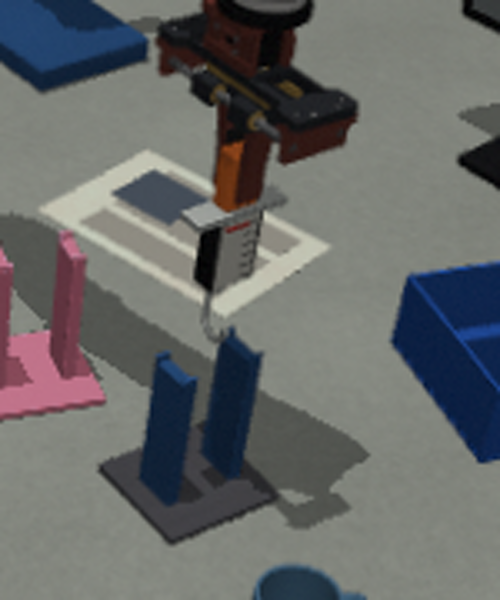

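The scale is in hand, held upright, and the hook is above the cheeks (crop pixel (212,330)). Moving to the tub's -x side.

>>> arm_command([
  {"dp":[0,-0.3,0],"delta_rot":[0,0,0],"fingers":1},
  {"dp":[0,-0.6,0],"delta_rot":[0,0,-0.1],"fingers":1},
  {"dp":[0,-0.9,0],"delta_rot":[0,0,-0.2],"fingers":1},
  {"dp":[0.05,-1,0],"delta_rot":[0,0,-0.25],"fingers":1},
  {"dp":[0.05,-1,0],"delta_rot":[0,0,-0.25],"fingers":1},
])

```text
time: 6.52
eef_pos: [510.8, 212.4, 334.8]
eef_rot: [1.988, 2.432, 0.0]
ft_force: [-0.2, 0.6, -2.7]
finger_gap: 0.222
grasp_force: 40.0
```

>>> arm_command([
  {"dp":[0.05,-1,0],"delta_rot":[0,0,-0.25],"fingers":1},
  {"dp":[0.05,-1,0],"delta_rot":[0,0,-0.25],"fingers":1},
  {"dp":[0.05,-1,-0.3],"delta_rot":[0,0,-0.25],"fingers":1},
  {"dp":[0.1,-1,-0.5],"delta_rot":[0,0,-0.25],"fingers":1},
  {"dp":[0.1,-1,-0.5],"delta_rot":[0,0,-0.25],"fingers":1},
])

```text
time: 7.15
eef_pos: [517.5, 113.1, 307.7]
eef_rot: [-2.106, -2.331, 0.001]
ft_force: [-0.3, -0.5, -3.3]
finger_gap: 0.229
grasp_force: 40.0
```

>>> arm_command([
  {"dp":[0.1,-1,-0.5],"delta_rot":[0,0,-0.25],"fingers":1},
  {"dp":[0.1,-1,-0.5],"delta_rot":[0,0,-0.25],"fingers":1},
  {"dp":[0.1,-1,-0.5],"delta_rot":[0,0,-0.25],"fingers":1},
  {"dp":[0.1,-1,-0.5],"delta_rot":[0,0,-0.25],"fingers":1},
  {"dp":[0.1,-1,-0.3],"delta_rot":[0,0,-0.25],"fingers":1},
])

```text
time: 7.78
eef_pos: [527.6, 13.2, 261.9]
eef_rot: [-2.219, -2.223, 0.001]
ft_force: [-0.1, -0.0, -1.9]
finger_gap: 0.224
grasp_force: 40.0
```

>>> arm_command([
  {"dp":[0.1,-0.9,-0.3],"delta_rot":[0,0,-0.25],"fingers":1},
  {"dp":[0,-0.6,0],"delta_rot":[0,0,-0.1],"fingers":1},
  {"dp":[0,-0.35,0],"delta_rot":[0,0,0],"fingers":1},
  {"dp":[0,0,0],"delta_rot":[0,0,0],"fingers":1},
  {"dp":[0,0,0],"delta_rot":[0,0,0],"fingers":1},
])

```text
time: 8.4
eef_pos: [529.8, -21.7, 256.8]
eef_rot: [-2.248, -2.195, -0.001]
ft_force: [-0.3, 1.2, -2.5]
finger_gap: 0.226
grasp_force: 40.0
```

```bash
python3 - <<'E'
from m import *
f=snap('scene'); c=cloud(f); H,S,V=cv2.split(cv2.cvtColor(f['img'],cv2.COLOR_BGR2HSV)); z=c[...,2]
r=near(c,(530,-22),60)
q=r&(z>135)&(z<238)&(c[...,0]<562); P=c[q]
for a in range(85,240,10):
    k=r&(z>a)&(z<a+10)&(c[...,0]<558); Q=c[k]
    if len(Q): print(a,len(Q),Q[:,:2].min(0).round(1),Q[:,:2].max(0).round(1),Q[:,:2].mean(0).round(1))
cv2.imwrite('pics/s3.png',cv2.resize(f['img'][130:255,250:350],(480,600),interpolation=cv2.INTER_CUBIC))
o=get_obs();print(o['eef_pos'])
E
```

```text
95 3 [526.7 -25.6] [533.2 -22.2] [529.3 -23.9]
105 12 [517.8 -25.4] [546.2 -20.8] [531.5 -23.2]
115 12 [515.6 -23.8] [549.6 -19.5] [525.9 -21.8]
125 4 [514.6 -23.4] [519.5 -19.7] [517.3 -21.4]
135 2 [515.6 -22.4] [517.3 -19.9] [516.5 -21.2]
145 3 [523.8 -24.7] [530.7 -23.2] [526.4 -24.1]
155 3 [531.6 -23.4] [535.  -20.9] [533.3 -21.9]
165 31 [536.9 -45.2] [543.4   0.8] [540.6 -22.5]
175 52 [515.9 -48. ] [5.457e+02 2.000e-01] [539.4 -27. ]
185 53 [520.2 -46.9] [5.461e+02 1.000e-01] [539.9 -25. ]
195 56 [517.9 -47.2] [5.46e+02 4.00e-01] [540.1 -24.7]
205 46 [520.5 -48. ] [ 5.44e+02 -3.00e-01] [540.1 -26. ]
215 55 [523.4 -47.1] [544.7   0. ] [540.2 -25.8]
225 52 [534.2 -47.3] [548.3   8.1] [541.8 -21.7]
235 172 [513.  -70.2] [548.1  26.5] [535.4 -21.9]
[529.79395351 -21.66930067 256.79451686]
```

View pics/s3.png

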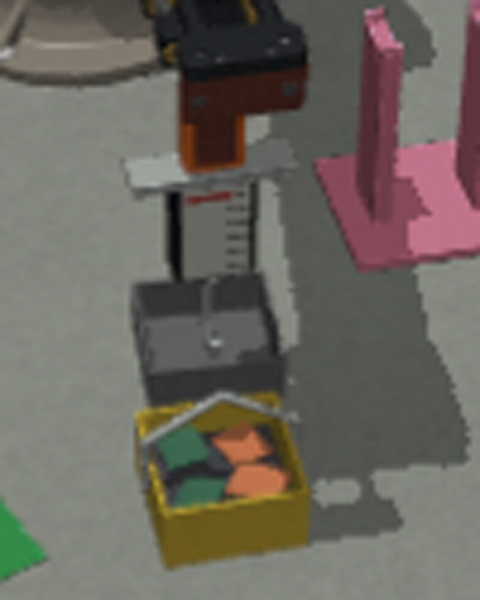

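The crop shows the hook at (213,340), in line with the bail peak at (222,396). Measured, the seat is 37 mm behind the bail and y agrees. I'll lower 40 mm, then go forward.

>>> arm_command([
  {"dp":[0,0,-0.4],"delta_rot":[0,0,0],"fingers":1},
  {"dp":[0,0,-0.6],"delta_rot":[0,0,0],"fingers":1},
  {"dp":[0,0,-0.6],"delta_rot":[0,0,0],"fingers":1},
  {"dp":[0,0,-0.4],"delta_rot":[0,0,0],"fingers":1},
  {"dp":[0,0,0],"delta_rot":[0,0,0],"fingers":1},
])

```text
time: 9.07
eef_pos: [529.1, -22.6, 215.8]
eef_rot: [-2.249, -2.193, 0.002]
ft_force: [-0.3, 0.5, -1.4]
finger_gap: 0.229
grasp_force: 40.0
```

>>> arm_command([
  {"dp":[0.3,0,0],"delta_rot":[0,0,0],"fingers":1},
  {"dp":[0.4,0,0],"delta_rot":[0,0,0],"fingers":1},
  {"dp":[0.4,0,0],"delta_rot":[0,0,0],"fingers":1},
  {"dp":[0.4,0,0],"delta_rot":[0,0,0],"fingers":1},
  {"dp":[0.3,0,0],"delta_rot":[0,0,0],"fingers":1},
])

```text
time: 9.7
eef_pos: [566.3, -22.5, 216.6]
eef_rot: [2.249, 2.193, -0.0]
ft_force: [-0.0, 0.6, -1.7]
finger_gap: 0.227
grasp_force: 40.0
```

>>> arm_command([
  {"dp":[0,0,0],"delta_rot":[0,0,0],"fingers":1},
  {"dp":[0,0,0],"delta_rot":[0,0,0],"fingers":1},
])

```text
time: 9.95
eef_pos: [565.4, -22.6, 216.5]
eef_rot: [-2.249, -2.193, 0.0]
ft_force: [-0.2, -0.0, -2.5]
finger_gap: 0.226
grasp_force: 40.0
```

```bash
python3 - <<'E'
from m import *
f=snap('scene'); cv2.imwrite('pics/s4.png',cv2.resize(f['img'][150:250,260:340],(480,600),interpolation=cv2.INTER_CUBIC))
o=get_obs();print(o['eef_pos'],o['ft_force'])
E
```

```text
[565.35169017 -22.55485241 216.59865268] [-0.58172881 -0.99127468 -1.9082367 ]
```

View pics/s4.png

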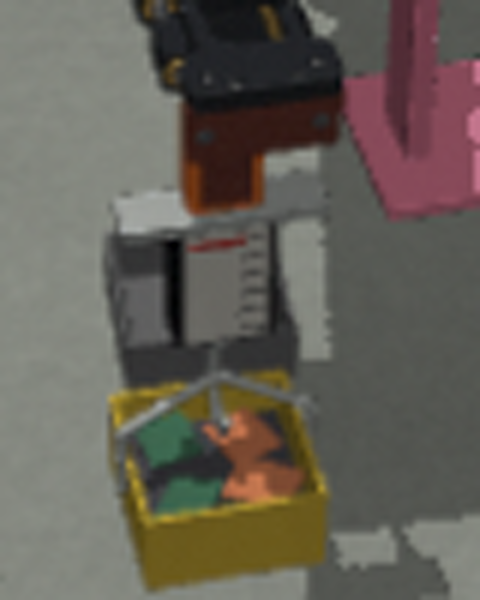

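The hook's seat is under the bail peak (crop (217,375) to (217,425)). Raising to contact, then slowly.

>>> arm_command([
  {"dp":[0,0,0.3],"delta_rot":[0,0,0],"fingers":1},
  {"dp":[0,0,0.4],"delta_rot":[0,0,0],"fingers":1},
  {"dp":[0,0,0.3],"delta_rot":[0,0,0],"fingers":1},
  {"dp":[0,0,0.2],"delta_rot":[0,0,0],"fingers":1},
  {"dp":[0,0,0.2],"delta_rot":[0,0,0],"fingers":1},
])

```text
time: 10.62
eef_pos: [565.6, -22.5, 244.9]
eef_rot: [2.249, 2.194, 0.0]
ft_force: [0.8, -0.6, -3.6]
finger_gap: 0.225
grasp_force: 40.0
```

>>> arm_command([
  {"dp":[0,0,0.2],"delta_rot":[0,0,0],"fingers":1},
  {"dp":[0,0,0.2],"delta_rot":[0,0,0],"fingers":1},
  {"dp":[0,0,0.2],"delta_rot":[0,0,0],"fingers":1},
  {"dp":[0,0,0.2],"delta_rot":[0,0,0],"fingers":1},
  {"dp":[0,0,0.2],"delta_rot":[0,0,0],"fingers":1},
])

```text
time: 11.25
eef_pos: [565.6, -22.5, 264.8]
eef_rot: [-2.249, -2.193, 0.0]
ft_force: [0.9, 0.6, -4.3]
finger_gap: 0.226
grasp_force: 40.0
```

```bash
cat > w.py <<'E'
from m import *
import sys
xy=[float(a) for a in sys.argv[1:3]]
fz=[];hz=[];ez=[]
for i in range(4):
    f=snap('scene'); o=get_obs(); fz.append(o['ft_force']); ez.append(o['eef_pos'])
    c=cloud(f); H,S,V=cv2.split(cv2.cvtColor(f['img'],cv2.COLOR_BGR2HSV)); z=c[...,2]
    P=c[near(c,xy,110)&(H>22)&(H<34)&(S>130)&(z>-5)&(z<90)]; hz.append([*np.percentile(P[:,2],[1,5,90,95,99]),*rect(P[P[:,2]>np.percentile(P[:,2],97)-12])])
print('t',o['time'],'F',np.mean(fz,0).round(2),'eef',np.mean(ez,0).round(1),'tub z1 z5 z90 z95 z99 rect',np.mean(hz,0).round(1))
E
python3 w.py 566 -24
```

```text
t 11.45 F [ 0.31 -0.09 -3.22] eef [565.6 -22.6 264.9] tub z1 z5 z90 z95 z99 rect [  0.9   4.6  46.8  48.4  51.  566.8 -24.2  92.2  97.2  87.8]
```

>>> arm_command([
  {"dp":[0,0,0.15],"delta_rot":[0,0,0],"fingers":1},
  {"dp":[0,0,0.15],"delta_rot":[0,0,0],"fingers":1},
  {"dp":[0,0,0.15],"delta_rot":[0,0,0],"fingers":1},
  {"dp":[0,0,0.15],"delta_rot":[0,0,0],"fingers":1},
  {"dp":[0,0,0],"delta_rot":[0,0,0],"fingers":1},
])

```text
time: 12.08
eef_pos: [565.5, -22.6, 276.8]
eef_rot: [-2.249, -2.193, 0.0]
ft_force: [0.2, -0.5, -4.9]
finger_gap: 0.225
grasp_force: 40.0
```

```bash
python3 w.py 566 -24
```

```text
t 12.275 F [-0.17 -0.69 -4.59] eef [565.5 -22.5 276.6] tub z1 z5 z90 z95 z99 rect [  0.7   4.8  46.5  48.2  50.8 566.8 -23.9  91.9  98.   87.2]
```

Still on the bench. Raising in 9–10 mm steps.

>>> arm_command([
  {"dp":[0,0,0.15],"delta_rot":[0,0,0],"fingers":1},
  {"dp":[0,0,0.15],"delta_rot":[0,0,0],"fingers":1},
  {"dp":[0,0,0.15],"delta_rot":[0,0,0],"fingers":1},
  {"dp":[0,0,0.05],"delta_rot":[0,0,0],"fingers":1},
  {"dp":[0,0,0],"delta_rot":[0,0,0],"fingers":1},
])

```text
time: 12.9
eef_pos: [565.6, -22.5, 286.7]
eef_rot: [-2.249, -2.194, 0.0]
ft_force: [-0.6, -0.2, -5.6]
finger_gap: 0.228
grasp_force: 40.0
```

```bash
python3 w.py 566 -24
```

```text
t 13.1 F [-0.25 -0.5  -5.64] eef [565.6 -22.5 286.6] tub z1 z5 z90 z95 z99 rect [  0.8   4.5  46.4  48.1  51.4 566.4 -23.9  91.8  97.8  87. ]
```

>>> arm_command([
  {"dp":[0,0,0.15],"delta_rot":[0,0,0],"fingers":1},
  {"dp":[0,0,0.15],"delta_rot":[0,0,0],"fingers":1},
  {"dp":[0,0,0.15],"delta_rot":[0,0,0],"fingers":1},
  {"dp":[0,0,0.05],"delta_rot":[0,0,0],"fingers":1},
  {"dp":[0,0,0],"delta_rot":[0,0,0],"fingers":1},
])

```text
time: 13.72
eef_pos: [565.7, -22.4, 296.7]
eef_rot: [2.249, 2.194, 0.0]
ft_force: [-0.4, -0.5, -7.2]
finger_gap: 0.229
grasp_force: 40.0
```

```bash
python3 w.py 566 -24
```

```text
t 13.925 F [-0.19  0.18 -7.12] eef [565.6 -22.4 296.6] tub z1 z5 z90 z95 z99 rect [  0.7   5.2  46.8  48.4  50.8 566.6 -24.2  90.9  96.6  87.9]
```

>>> arm_command([
  {"dp":[0,0,0.15],"delta_rot":[0,0,0],"fingers":1},
  {"dp":[0,0,0.15],"delta_rot":[0,0,0],"fingers":1},
  {"dp":[0,0,0.1],"delta_rot":[0,0,0],"fingers":1},
  {"dp":[0,0,0],"delta_rot":[0,0,0],"fingers":1},
])

```text
time: 14.42
eef_pos: [565.8, -22.5, 304.9]
eef_rot: [2.249, 2.193, 0.001]
ft_force: [0.1, -0.1, -7.2]
finger_gap: 0.224
grasp_force: 40.0
```

```bash
python3 w.py 566 -24
```

```text
t 14.625 F [ 0.32 -0.44 -7.07] eef [565.6 -22.5 304.6] tub z1 z5 z90 z95 z99 rect [  5.7  10.3  52.6  54.3  56.7 566.9 -23.1  91.1  97.   87.5]
```

It hangs about 6 mm clear. Raise 5 mm more and hold.

>>> arm_command([
  {"dp":[0,0,0.12],"delta_rot":[0,0,0],"fingers":1},
  {"dp":[0,0,0.13],"delta_rot":[0,0,0],"fingers":1},
  {"dp":[0,0,0],"delta_rot":[0,0,0],"fingers":1},
  {"dp":[0,0,0],"delta_rot":[0,0,0],"fingers":1},
  {"dp":[0,0,0],"delta_rot":[0,0,0],"fingers":1},
])

```text
time: 15.25
eef_pos: [565.6, -22.5, 309.6]
eef_rot: [-2.249, -2.193, 0.0]
ft_force: [0.3, -0.2, -7.4]
finger_gap: 0.229
grasp_force: 40.0
```

>>> arm_command([
  {"dp":[0,0,0],"delta_rot":[0,0,0],"fingers":1},
  {"dp":[0,0,0],"delta_rot":[0,0,0],"fingers":1},
  {"dp":[0,0,0],"delta_rot":[0,0,0],"fingers":1},
  {"dp":[0,0,0],"delta_rot":[0,0,0],"fingers":1},
  {"dp":[0,0,0],"delta_rot":[0,0,0],"fingers":1},
])

```text
time: 15.88
eef_pos: [565.7, -22.5, 309.7]
eef_rot: [2.249, 2.194, 0.0]
ft_force: [1.0, 0.5, -7.9]
finger_gap: 0.228
grasp_force: 40.0
```

>>> arm_command([
  {"dp":[0,0,0],"delta_rot":[0,0,0],"fingers":1},
  {"dp":[0,0,0],"delta_rot":[0,0,0],"fingers":1},
  {"dp":[0,0,0],"delta_rot":[0,0,0],"fingers":1},
  {"dp":[0,0,0],"delta_rot":[0,0,0],"fingers":1},
  {"dp":[0,0,0],"delta_rot":[0,0,0],"fingers":1},
])

```text
time: 16.5
eef_pos: [565.7, -22.5, 309.7]
eef_rot: [2.249, 2.193, 0.0]
ft_force: [-0.0, -0.3, -6.9]
finger_gap: 0.226
grasp_force: 40.0
```

```bash
python3 w.py 566 -24
```

```text
t 16.7 F [-0.25 -0.02 -7.02] eef [565.6 -22.5 309.7] tub z1 z5 z90 z95 z99 rect [  9.5  14.4  57.3  58.9  61.8 567.2 -21.8  92.7  96.7  87.5]
```

Holding a bit longer for safety, then carrying by (-38, -229) mm.

>>> arm_command([
  {"dp":[0,0,0],"delta_rot":[0,0,0],"fingers":1},
  {"dp":[0,0,0],"delta_rot":[0,0,0],"fingers":1},
  {"dp":[0,0,0],"delta_rot":[0,0,0],"fingers":1},
  {"dp":[0,0,0],"delta_rot":[0,0,0],"fingers":1},
  {"dp":[0,0,0],"delta_rot":[0,0,0],"fingers":1},
])

```text
time: 17.32
eef_pos: [565.6, -22.5, 309.6]
eef_rot: [2.249, 2.194, -0.0]
ft_force: [0.4, -0.4, -7.0]
finger_gap: 0.225
grasp_force: 40.0
```

>>> arm_command([
  {"dp":[-0.02,-0.1,0],"delta_rot":[0,0,0],"fingers":1},
  {"dp":[-0.03,-0.2,0],"delta_rot":[0,0,0],"fingers":1},
  {"dp":[-0.05,-0.3,0],"delta_rot":[0,0,0],"fingers":1},
  {"dp":[-0.07,-0.4,0],"delta_rot":[0,0,0],"fingers":1},
  {"dp":[-0.08,-0.5,0],"delta_rot":[0,0,0],"fingers":1},
])

```text
time: 17.95
eef_pos: [560.5, -53.3, 309.7]
eef_rot: [2.249, 2.193, -0.0]
ft_force: [-0.8, 0.6, -7.1]
finger_gap: 0.223
grasp_force: 40.0
```

>>> arm_command([
  {"dp":[-0.085,-0.5,0],"delta_rot":[0,0,0],"fingers":1},
  {"dp":[-0.085,-0.5,0],"delta_rot":[0,0,0],"fingers":1},
  {"dp":[-0.085,-0.5,0],"delta_rot":[0,0,0],"fingers":1},
  {"dp":[-0.085,-0.5,0],"delta_rot":[0,0,0],"fingers":1},
  {"dp":[-0.085,-0.5,0],"delta_rot":[0,0,0],"fingers":1},
])

```text
time: 18.58
eef_pos: [552.0, -103.1, 309.6]
eef_rot: [-2.249, -2.193, -0.0]
ft_force: [0.4, 0.0, -7.0]
finger_gap: 0.224
grasp_force: 40.0
```

>>> arm_command([
  {"dp":[-0.085,-0.5,0],"delta_rot":[0,0,0],"fingers":1},
  {"dp":[-0.085,-0.5,0],"delta_rot":[0,0,0],"fingers":1},
  {"dp":[-0.085,-0.5,0],"delta_rot":[0,0,0],"fingers":1},
  {"dp":[-0.085,-0.5,0],"delta_rot":[0,0,0],"fingers":1},
  {"dp":[-0.085,-0.5,0],"delta_rot":[0,0,0],"fingers":1},
])

```text
time: 19.2
eef_pos: [543.6, -153.1, 309.7]
eef_rot: [2.249, 2.193, 0.0]
ft_force: [-0.4, -0.3, -5.7]
finger_gap: 0.225
grasp_force: 40.0
```

>>> arm_command([
  {"dp":[-0.085,-0.5,0],"delta_rot":[0,0,0],"fingers":1},
  {"dp":[-0.085,-0.5,0],"delta_rot":[0,0,0],"fingers":1},
  {"dp":[-0.085,-0.5,0],"delta_rot":[0,0,0],"fingers":1},
  {"dp":[-0.085,-0.5,0],"delta_rot":[0,0,0],"fingers":1},
  {"dp":[-0.085,-0.5,0],"delta_rot":[0,0,0],"fingers":1},
])

```text
time: 19.82
eef_pos: [535.0, -203.2, 309.6]
eef_rot: [-2.249, -2.193, 0.0]
ft_force: [-0.4, -0.3, -7.6]
finger_gap: 0.225
grasp_force: 40.0
```

>>> arm_command([
  {"dp":[-0.085,-0.5,0],"delta_rot":[0,0,0],"fingers":1},
  {"dp":[-0.085,-0.5,0],"delta_rot":[0,0,0],"fingers":1},
  {"dp":[-0.085,-0.5,0],"delta_rot":[0,0,0],"fingers":1},
  {"dp":[-0.07,-0.4,0],"delta_rot":[0,0,0],"fingers":1},
  {"dp":[-0.05,-0.3,0],"delta_rot":[0,0,0],"fingers":1},
])

```text
time: 20.45
eef_pos: [527.5, -247.1, 309.7]
eef_rot: [2.249, 2.193, -0.0]
ft_force: [0.1, -0.3, -7.2]
finger_gap: 0.223
grasp_force: 40.0
```

>>> arm_command([
  {"dp":[-0.03,-0.2,0],"delta_rot":[0,0,0],"fingers":1},
  {"dp":[-0.02,-0.1,0],"delta_rot":[0,0,0],"fingers":1},
  {"dp":[0,0,0],"delta_rot":[0,0,0],"fingers":1},
  {"dp":[0,0,0],"delta_rot":[0,0,0],"fingers":1},
  {"dp":[0,0,0],"delta_rot":[0,0,0],"fingers":1},
])

```text
time: 21.08
eef_pos: [526.7, -252.2, 309.6]
eef_rot: [-2.249, -2.194, -0.0]
ft_force: [0.5, -0.7, -5.9]
finger_gap: 0.228
grasp_force: 40.0
```

```bash
python3 w.py 528 -252
```

```text
t 21.275 F [-0.4  -0.03 -7.03] eef [ 526.7 -252.3  309.7] tub z1 z5 z90 z95 z99 rect [   7.6   13.6   57.    58.7   61.8  528.6 -251.6   88.7   95.4   88.5]
```

Tub is centred over the mat. Lowering gently, then unloading the spring.

>>> arm_command([
  {"dp":[0,0,-0.1],"delta_rot":[0,0,0],"fingers":1},
  {"dp":[0,0,-0.1],"delta_rot":[0,0,0],"fingers":1},
  {"dp":[0,0,-0.1],"delta_rot":[0,0,0],"fingers":1},
  {"dp":[0,0,-0.1],"delta_rot":[0,0,0],"fingers":1},
  {"dp":[0,0,-0.1],"delta_rot":[0,0,0],"fingers":1},
])

```text
time: 21.9
eef_pos: [526.7, -252.5, 299.6]
eef_rot: [-2.249, -2.193, -0.0]
ft_force: [-0.5, 0.9, -7.4]
finger_gap: 0.226
grasp_force: 40.0
```

>>> arm_command([
  {"dp":[0,0,-0.2],"delta_rot":[0,0,0],"fingers":1},
  {"dp":[0,0,-0.3],"delta_rot":[0,0,0],"fingers":1},
  {"dp":[0,0,-0.3],"delta_rot":[0,0,0],"fingers":1},
  {"dp":[0,0,-0.3],"delta_rot":[0,0,0],"fingers":1},
  {"dp":[0,0,-0.3],"delta_rot":[0,0,0],"fingers":1},
])

```text
time: 22.52
eef_pos: [526.8, -252.3, 271.4]
eef_rot: [-2.249, -2.194, -0.001]
ft_force: [-0.1, 1.0, -3.4]
finger_gap: 0.228
grasp_force: 40.0
```

>>> arm_command([
  {"dp":[0,0,-0.3],"delta_rot":[0,0,0],"fingers":1},
  {"dp":[0,0,-0.3],"delta_rot":[0,0,0],"fingers":1},
  {"dp":[0,0,-0.3],"delta_rot":[0,0,0],"fingers":1},
  {"dp":[0,0,-0.3],"delta_rot":[0,0,0],"fingers":1},
  {"dp":[0,0,0],"delta_rot":[0,0,0],"fingers":1},
])

```text
time: 23.15
eef_pos: [526.5, -252.9, 247.4]
eef_rot: [2.249, 2.193, -0.001]
ft_force: [-0.2, -0.3, -2.1]
finger_gap: 0.228
grasp_force: 40.0
```

```bash
python3 w.py 528 -252
```

```text
t 23.35 F [-0.11 -0.21 -1.89] eef [ 526.7 -252.9  247.8] tub z1 z5 z90 z95 z99 rect [   3.8    7.9   49.7   51.2   54.2  528.5 -251.    87.5   97.8   88.4]
```

>>> arm_command([
  {"dp":[0,0,-0.3],"delta_rot":[0,0,0],"fingers":1},
  {"dp":[0,0,-0.3],"delta_rot":[0,0,0],"fingers":1},
  {"dp":[0,0,-0.3],"delta_rot":[0,0,0],"fingers":1},
  {"dp":[0,0,-0.3],"delta_rot":[0,0,0],"fingers":1},
  {"dp":[0,0,-0.22],"delta_rot":[0,0,0],"fingers":1},
])

```text
time: 23.98
eef_pos: [526.5, -252.4, 218.7]
eef_rot: [-2.249, -2.193, 0.0]
ft_force: [0.1, -0.2, -2.3]
finger_gap: 0.23
grasp_force: 40.0
```

>>> arm_command([
  {"dp":[0,0,0],"delta_rot":[0,0,0],"fingers":1},
  {"dp":[0,0,0],"delta_rot":[0,0,0],"fingers":1},
])

```text
time: 24.22
eef_pos: [526.7, -252.6, 219.4]
eef_rot: [2.249, 2.193, 0.0]
ft_force: [0.1, 0.1, -1.6]
finger_gap: 0.228
grasp_force: 40.0
```

```bash
python3 w.py 528 -252; python3 - <<'E'
from h import *
f=load('scene'); cv2.imwrite('pics/s5.png',cv2.resize(f['img'][165:275,180:268],(480,600),interpolation=cv2.INTER_CUBIC))
E
```

```text
t 24.425 F [ 0.05  0.2  -2.1 ] eef [ 526.8 -252.6  219.5] tub z1 z5 z90 z95 z99 rect [   2.7    7.    50.    51.5   54.3  528.7 -251.    87.7   98.    88.2]
```

View pics/s5.png

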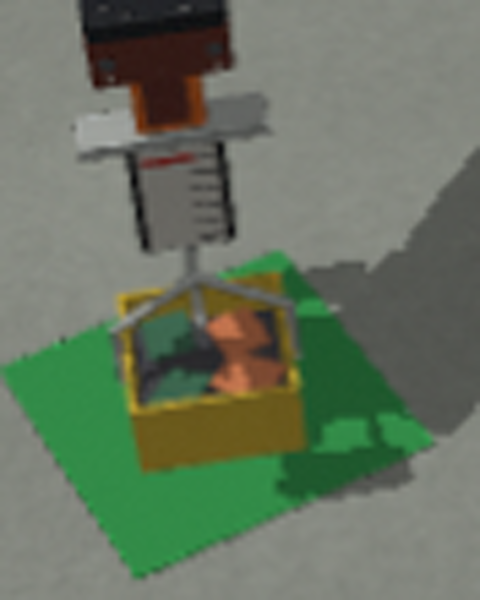

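The tub stands on the mat, and the hook is loose below the bail (crop (197,320)). Backing out along -x, then up.

>>> arm_command([
  {"dp":[-0.2,0,0],"delta_rot":[0,0,0],"fingers":1},
  {"dp":[-0.3,0,0],"delta_rot":[0,0,0],"fingers":1},
  {"dp":[-0.4,0,0],"delta_rot":[0,0,0],"fingers":1},
  {"dp":[-0.4,0,0],"delta_rot":[0,0,0],"fingers":1},
  {"dp":[-0.4,0,0],"delta_rot":[0,0,0],"fingers":1},
])

```text
time: 25.05
eef_pos: [491.9, -252.5, 219.3]
eef_rot: [-2.249, -2.193, -0.0]
ft_force: [-0.1, -0.3, -2.2]
finger_gap: 0.226
grasp_force: 40.0
```

>>> arm_command([
  {"dp":[-0.4,0,0],"delta_rot":[0,0,0],"fingers":1},
  {"dp":[-0.3,0,0],"delta_rot":[0,0,0],"fingers":1},
  {"dp":[0,0,0],"delta_rot":[0,0,0],"fingers":1},
  {"dp":[0,0,0],"delta_rot":[0,0,0],"fingers":1},
])

```text
time: 25.55
eef_pos: [479.0, -252.4, 219.4]
eef_rot: [2.249, 2.194, 0.0]
ft_force: [-0.7, -0.8, -2.5]
finger_gap: 0.224
grasp_force: 40.0
```

```bash
python3 w.py 528 -252
```

```text
t 25.75 F [ 0.23 -0.23 -2.06] eef [ 478.9 -252.4  219.2] tub z1 z5 z90 z95 z99 rect [   3.6    7.9   49.6   51.3   54.8  528.2 -251.    87.8   98.8   88.4]
```

>>> arm_command([
  {"dp":[0,0,0.5],"delta_rot":[0,0,0],"fingers":1},
  {"dp":[0,0,1],"delta_rot":[0,0,0],"fingers":1},
  {"dp":[0,0,1],"delta_rot":[0,0,0],"fingers":1},
  {"dp":[0,0,1],"delta_rot":[0,0,0],"fingers":1},
  {"dp":[0,0.3,1],"delta_rot":[0,0,0],"fingers":1},
])

```text
time: 26.38
eef_pos: [478.5, -247.1, 310.7]
eef_rot: [2.25, 2.192, 0.0]
ft_force: [0.2, -1.0, -2.1]
finger_gap: 0.227
grasp_force: 40.0
```

>>> arm_command([
  {"dp":[0.05,0.6,1],"delta_rot":[0,0,0.1],"fingers":1},
  {"dp":[0.05,0.9,0.5],"delta_rot":[0,0,0.15],"fingers":1},
  {"dp":[0.05,1,0],"delta_rot":[0,0,0.15],"fingers":1},
  {"dp":[0.05,1,0],"delta_rot":[0,0,0.15],"fingers":1},
  {"dp":[0.05,1,0],"delta_rot":[0,0,0.15],"fingers":1},
])

```text
time: 27.0
eef_pos: [483.6, -155.5, 339.4]
eef_rot: [2.186, 2.256, 0.0]
ft_force: [0.4, 0.0, -1.9]
finger_gap: 0.227
grasp_force: 40.0
```

>>> arm_command([
  {"dp":[0.05,1,0],"delta_rot":[0,0,0.15],"fingers":1},
  {"dp":[0.05,1,0],"delta_rot":[0,0,0.15],"fingers":1},
  {"dp":[0.05,1,0],"delta_rot":[0,0,0.15],"fingers":1},
  {"dp":[0.05,1,0],"delta_rot":[0,0,0.15],"fingers":1},
  {"dp":[0.05,1,0],"delta_rot":[0,0,0.15],"fingers":1},
])

```text
time: 27.62
eef_pos: [488.7, -55.2, 339.3]
eef_rot: [-2.117, -2.321, -0.0]
ft_force: [-0.4, -0.4, -1.9]
finger_gap: 0.224
grasp_force: 40.0
```

>>> arm_command([
  {"dp":[0.05,1,0],"delta_rot":[0,0,0.15],"fingers":1},
  {"dp":[0.05,1,0],"delta_rot":[0,0,0.15],"fingers":1},
  {"dp":[0.05,1,0],"delta_rot":[0,0,0.15],"fingers":1},
  {"dp":[0.05,1,0],"delta_rot":[0,0,0.15],"fingers":1},
  {"dp":[0.05,1,0],"delta_rot":[0,0,0.15],"fingers":1},
])

```text
time: 28.25
eef_pos: [493.7, 44.8, 339.3]
eef_rot: [2.047, 2.383, 0.0]
ft_force: [-0.5, -0.7, -1.9]
finger_gap: 0.227
grasp_force: 40.0
```

>>> arm_command([
  {"dp":[0.05,1,0],"delta_rot":[0,0,0.15],"fingers":1},
  {"dp":[0.05,1,0],"delta_rot":[0,0,0.15],"fingers":1},
  {"dp":[0.05,1,0],"delta_rot":[0,0,0.15],"fingers":1},
  {"dp":[0.05,1,0],"delta_rot":[0,0,0.15],"fingers":1},
  {"dp":[0.05,1,0],"delta_rot":[0,0,0.15],"fingers":1},
])

```text
time: 28.88
eef_pos: [498.7, 144.8, 339.3]
eef_rot: [1.974, 2.444, 0.0]
ft_force: [0.1, -0.7, -2.4]
finger_gap: 0.225
grasp_force: 40.0
```

>>> arm_command([
  {"dp":[0.05,1,0],"delta_rot":[0,0,0.15],"fingers":1},
  {"dp":[0.05,1,0],"delta_rot":[0,0,0.15],"fingers":1},
  {"dp":[0.05,1,0],"delta_rot":[0,0,0.15],"fingers":1},
  {"dp":[0.05,0.8,0],"delta_rot":[0,0,0.1],"fingers":1},
  {"dp":[0.05,0.5,0],"delta_rot":[0,0,0],"fingers":1},
])

```text
time: 29.5
eef_pos: [503.6, 230.7, 339.1]
eef_rot: [-1.92, -2.487, 0.0]
ft_force: [0.1, -0.4, -1.5]
finger_gap: 0.229
grasp_force: 40.0
```

>>> arm_command([
  {"dp":[0,0,0],"delta_rot":[0,0,0],"fingers":1},
  {"dp":[0,0,0],"delta_rot":[0,0,0],"fingers":1},
  {"dp":[0,0,0],"delta_rot":[0,0,0],"fingers":1},
])

```text
time: 29.88
eef_pos: [503.8, 228.7, 339.4]
eef_rot: [1.922, 2.484, 0.0]
ft_force: [-0.6, 0.2, -2.2]
finger_gap: 0.224
grasp_force: 40.0
```

>>> arm_command([
  {"dp":[0.05,0.5,0],"delta_rot":[0,0,0.1],"fingers":1},
  {"dp":[0.05,0.9,0],"delta_rot":[0,0,0.07],"fingers":1},
  {"dp":[0.05,0.9,0],"delta_rot":[0,0,0],"fingers":1},
  {"dp":[0.05,0.5,0],"delta_rot":[0,0,0],"fingers":1},
  {"dp":[0.04,0.29,0],"delta_rot":[0,0,0],"fingers":1},
])

```text
time: 30.5
eef_pos: [508.3, 292.3, 339.0]
eef_rot: [1.903, 2.5, -0.001]
ft_force: [-0.5, -1.2, -2.3]
finger_gap: 0.222
grasp_force: 40.0
```

>>> arm_command([
  {"dp":[0,0,0],"delta_rot":[0,0,0],"fingers":1},
  {"dp":[0,0,0],"delta_rot":[0,0,0],"fingers":1},
  {"dp":[0,0,0],"delta_rot":[0,0,0],"fingers":1},
  {"dp":[0,0,0],"delta_rot":[0,0,0],"fingers":1},
])

```text
time: 31.0
eef_pos: [508.5, 291.0, 339.4]
eef_rot: [1.905, 2.498, 0.0]
ft_force: [-0.0, 0.6, -2.0]
finger_gap: 0.224
grasp_force: 40.0
```

```bash
python3 - <<'E'
from h import *
e=[]
for i in range(4):
    f=snap('scene'); o=get_obs(); e.append(o['eef_pos'])
print(np.mean(e,0),o['eef_rot'])
cv2.imwrite('pics/s6.png',cv2.resize(f['img'][60:240,330:480],(500,600),interpolation=cv2.INTER_CUBIC))
E
```

```text
[508.47103822 291.14372159 339.33208707] [1.90408713e+00 2.49879297e+00 1.85607887e-04]
```

View pics/s6.png

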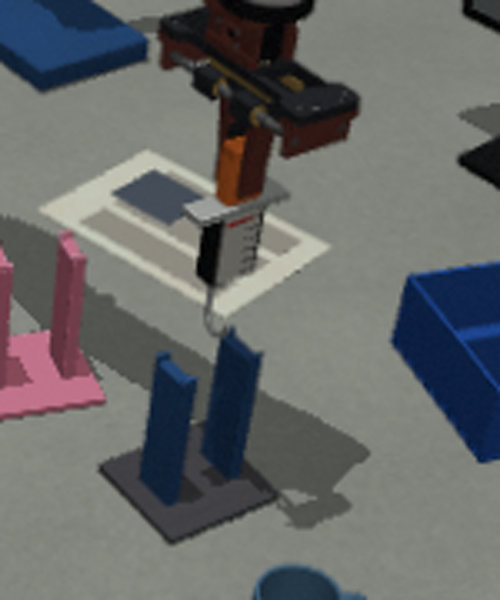

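Pose matches the one after the take-out, 5 mm higher. Lowering into the stand, slowly at the end.

>>> arm_command([
  {"dp":[0.01,-0.03,-0.4],"delta_rot":[0,0,0],"fingers":1},
  {"dp":[0,0,-0.7],"delta_rot":[0,0,0],"fingers":1},
  {"dp":[0,0,-0.8],"delta_rot":[0,0,0],"fingers":1},
  {"dp":[0,0,-0.8],"delta_rot":[0,0,0],"fingers":1},
  {"dp":[0,0,-0.8],"delta_rot":[0,0,0],"fingers":1},
])

```text
time: 31.82
eef_pos: [508.4, 290.6, 267.8]
eef_rot: [-1.904, -2.499, 0.001]
ft_force: [0.5, -0.4, -2.2]
finger_gap: 0.224
grasp_force: 40.0
```

>>> arm_command([
  {"dp":[0,0,-0.8],"delta_rot":[0,0,0],"fingers":1},
  {"dp":[0,0,-0.8],"delta_rot":[0,0,0],"fingers":1},
  {"dp":[0,0,-0.8],"delta_rot":[0,0,0],"fingers":1},
  {"dp":[0,0,-0.6],"delta_rot":[0,0,0],"fingers":1},
  {"dp":[0,0,-0.4],"delta_rot":[0,0,0],"fingers":1},
])

```text
time: 32.45
eef_pos: [508.6, 290.6, 200.5]
eef_rot: [-1.904, -2.499, 0.001]
ft_force: [0.5, -0.1, -1.6]
finger_gap: 0.228
grasp_force: 40.0
```

>>> arm_command([
  {"dp":[0,0,-0.3],"delta_rot":[0,0,0],"fingers":1},
  {"dp":[0,0,-0.3],"delta_rot":[0,0,0],"fingers":1},
  {"dp":[0,0,-0.2],"delta_rot":[0,0,0],"fingers":1},
  {"dp":[0,0,-0.2],"delta_rot":[0,0,0],"fingers":1},
  {"dp":[0,0,0],"delta_rot":[0,0,0],"fingers":1},
])

```text
time: 33.08
eef_pos: [508.5, 290.6, 181.0]
eef_rot: [-1.904, -2.499, 0.001]
ft_force: [0.1, -1.2, -1.9]
finger_gap: 0.227
grasp_force: 40.0
```

>>> arm_command([
  {"dp":[0,0,-0.1],"delta_rot":[0,0,0],"fingers":1},
  {"dp":[0,0,-0.1],"delta_rot":[0,0,0],"fingers":1},
  {"dp":[0,0,-0.05],"delta_rot":[0,0,0],"fingers":1},
  {"dp":[0,0,0],"delta_rot":[0,0,0],"fingers":1},
])

```text
time: 33.58
eef_pos: [508.6, 290.7, 176.2]
eef_rot: [-1.904, -2.499, 0.0]
ft_force: [-0.3, -0.2, -2.6]
finger_gap: 0.225
grasp_force: 40.0
```

>>> arm_command([
  {"dp":[0,0,-0.05],"delta_rot":[0,0,0],"fingers":1},
  {"dp":[0,0,-0.03],"delta_rot":[0,0,0],"fingers":1},
  {"dp":[0,0,0],"delta_rot":[0,0,0],"fingers":1},
])

```text
time: 33.95
eef_pos: [508.7, 290.7, 174.8]
eef_rot: [1.904, 2.499, 0.0]
ft_force: [-0.2, -0.8, -1.2]
finger_gap: 0.228
grasp_force: 40.0
```

```bash
python3 - <<'E'
from h import *
e=[]
for i in range(4):
    f=snap('scene'); o=get_obs(); e.append([*o['eef_pos'],*o['ft_force']])
print(np.mean(e,0).round(2))
E
```

```text
[ 5.0868e+02  2.9071e+02  1.7477e+02 -6.4000e-01 -3.0000e-01  2.0000e-02]
```

The bar carries the weight (wrist force about 0). Releasing.

>>> arm_command([
  {"dp":[0,0,0],"delta_rot":[0,0,0],"fingers":-1},
  {"dp":[0,0,0],"delta_rot":[0,0,0],"fingers":-1},
  {"dp":[0,0,0],"delta_rot":[0,0,0],"fingers":-1},
  {"dp":[0,0,0],"delta_rot":[0,0,0],"fingers":-1},
  {"dp":[0,0,0],"delta_rot":[0,0,0],"fingers":-1},
])

```text
time: 34.78
eef_pos: [508.7, 290.7, 174.7]
eef_rot: [1.904, 2.499, 0.0]
ft_force: [0.3, 0.3, -0.3]
finger_gap: 0.757
grasp_force: 0.0
```

>>> arm_command([
  {"dp":[0,0,0],"delta_rot":[0,0,0],"fingers":-1},
  {"dp":[0,0,0.3],"delta_rot":[0,0,0],"fingers":-1},
  {"dp":[0,0,0.8],"delta_rot":[0,0,0],"fingers":-1},
  {"dp":[0,0,1],"delta_rot":[0,0,0],"fingers":-1},
  {"dp":[0,0,1],"delta_rot":[0,0,0],"fingers":-1},
])

```text
time: 35.4
eef_pos: [509.0, 290.8, 238.6]
eef_rot: [1.904, 2.498, 0.002]
ft_force: [-0.5, 0.3, 0.0]
finger_gap: 1.001
grasp_force: 0.0
```

>>> arm_command([
  {"dp":[0,0,1],"delta_rot":[0,0,0],"fingers":-1},
  {"dp":[0,0,1],"delta_rot":[0,0,0],"fingers":-1},
  {"dp":[-0.5,0,1],"delta_rot":[0,0,0],"fingers":-1},
  {"dp":[0,0,0],"delta_rot":[0,0,0],"fingers":-1},
  {"dp":[0,0,0],"delta_rot":[0,0,0],"fingers":-1},
])

```text
time: 36.02
eef_pos: [498.2, 290.6, 296.4]
eef_rot: [-1.903, -2.499, 0.001]
ft_force: [-0.5, 0.5, -1.0]
finger_gap: 1.0
grasp_force: 0.0
```

```bash
python3 w.py 528 -252; python3 - <<'E'
from h import *
f=load('scene'); cv2.imwrite('pics/s7.png',cv2.resize(f['img'][100:310,170:450],(800,600),interpolation=cv2.INTER_CUBIC))
E
```

```text
t 36.225 F [ 0.18 -0.12  0.09] eef [498.3 290.5 295.8] tub z1 z5 z90 z95 z99 rect [   3.4    7.3   49.6   51.3   55.2  528.6 -250.7   88.    97.3   87.7]
```

View pics/s7.png

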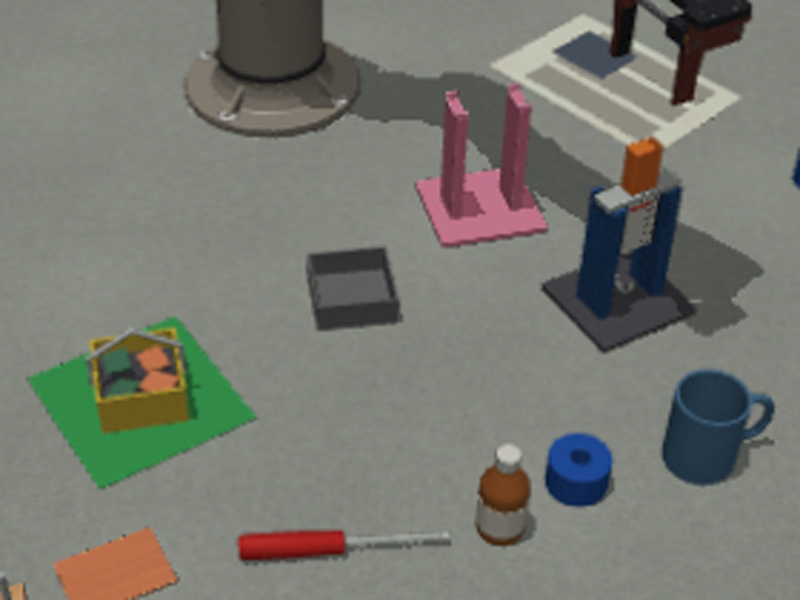

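The tub stands mid-mat at (140,380). The scale is upright in the blue stand, grip at (642,165), and the gripper is clear. Handing in.

```bash
python3 -c "
from bench import finish_job; print(finish_job())"
```

```text
the job is handed in; nothing more can be done
None
```

The job is handed in, with no verdict returned: the tub was held about 1 cm clear for weighing (roughly 0.5 kg) and now stands near the middle of the mat, unhooked, with the scale back upright in its blue stand.

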